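# Close the bayonet lid of a leak-test chamber

### The job

Close the leak-test chamber: set its handled lid level into the open collar with the lugs in the gaps, twist it clockwise (seen from above) until the ramps have drawn it down fully tight, and let go. Leave everything else on the bench as it is.

Things in the scene. Friction and masses are not known exactly. Their poses are not given: they have to be found in the camera images.
- chamber: Leak-test pot, fixed: steel body 120 mm wide on a 150 x 150 mm grey plate; brass fittings up to 75 mm high reach 125 mm out along its own +x (valve, yellow lever) and 105 mm along -y (gauge). Origin: centre of the plate's underside on the bench, z up the pot's axis. An orange-red seal ring in its mouth has its flat top at 70 mm. A bayonet collar stands on it (see collar, gap, stop).
- collar (a point): Centre of the collar's mouth, level with its flat top, 82 mm above the bench; chamber's axes. The collar is 144 mm wide outside, 126 mm inside its wall. Three dark hooks overhang inwards to diameter 107 mm. Their undersides are ramps that fall clockwise (seen from above) 0.1 mm per degree.
- gap (a point): Red dot on the collar's rim, 67.5 mm from the axis along the chamber's +x: the middle of one gap between hooks. Three such gaps, each 52 deg wide, at 0, 120 and 240 deg about the chamber's z from its +x; each has a red dot.
- stop (a point): Green dot on the collar's rim, 50 deg clockwise (seen from above) of the gap point's red dot: where the middle of a lug ends when the lid is fully tight against the solid stop under that hook. One after each gap. Turning anticlockwise from a gap is blocked.
- lid: Loose lid, 0.26 to 0.42 kg: aluminium disc, diameter 100, 12 mm thick, right side up. Origin: centre of its flat underside, z up. In the collar its underside rests on the seal about 69 mm above the chamber's origin; a clockwise turn (yaw falling) is free for some 25 deg, then the ramps pull it down to about 66.7 mm at the stop, 50 deg from the gap's middle. Needs 0.7 N m; self-locking.
- lid_lug (a point): Tip of one of three dark lugs, on the lid's own +x, 60 mm from its axis. Lugs at 0, 120, 240 deg about z, 34 deg wide, 1 to about 6 mm above the underside, tops sloped like the ramps; a black line on the disc marks each. Any lug fits any gap: lid yaw = chamber yaw plus 0, 120 or 240 deg (within 7 deg, centred within 2 mm).
- lid_handle (a point): Centre of the lid's handle bar, on the lid's axis, 44 mm above its underside. The bar runs along the lid's x axis: 84 mm long, 14 mm wide (along the lid's y) and 14 mm high, carried by two 10 mm posts 33 mm either side of the middle; 25 mm of free space under the bar.
- seal (a joint): How far the seal ring is pressed down, in m: 0 unloaded, about 0.001 under the lid's own weight, about 0.0033 when the lid is fully tight (spring about 3 N per mm).
- torque_driver: Bystander: red torque screwdriver lying on the bench, 170 mm long. Origin on the bench under it.
- hex_keys: Bystander: blue holder with steel hex keys, about 115 mm long. Origin on the bench under the holder.
- petri_dishes: Bystander: stack of three clear dishes, diameter 90 mm, 46 mm high. Origin at the centre of its underside.
- tweezers: Bystander: steel tweezers, 130 mm long, 9 mm high. Origin on the bench under their middle.
- sample_cell: Bystander: flat square metal cell with an amber window, 62 x 62 x 14 mm. Origin at the centre of its underside.
- screw_dish: Bystander: small steel dish of screws, diameter 68 mm, 22 mm high. Origin at the centre of its underside.
- eye_bolt: Bystander: dark steel eye bolt lying flat, 70 mm long. Origin on the bench under the eye's centre.
Things that resemble listed ones, but are neither listed nor needed, are in the scene too. What is shaped like the lid but yellow is not meant.

How it is judged:
By the outcome, as a careful person would: the job done as asked, in the order asked, and still so for the second after the job is handed in, with the robot touching nothing.
It also fails if it takes over 38 s, if anything falls off the work surface, if the arm or the gripper's body presses on something with over 40 N, if the wrist force passes 120 N, or if a joint passes its speed limit or range.

### The arm

A 6-joint arm with a two-finger parallel gripper is mounted at the origin on the work surface. World frame = base frame: x ahead of the robot, y to its left, z up, the work surface at z = 0. Lengths are in m, angles in degrees, forces in N, time in s.
With the tool pointing down it reaches from about 0.225 to 0.725 m from the base axis. Payload 3.1 kg.
Tool frame: the origin (TCP) lies midway between the tips of the shut fingers; the grasp point (between the pads) lies 19 mm behind it (ctrl.grip_depth is the z of the grasp point in the tool frame, in m); z points along the fingers, y is the direction in which the jaws open and shut (so a half turn about z gives the same grasp; the last joint's range is limited). The gripper opens to 85 mm and grips with 20 to 120 N. Pads are 22 mm wide; open, the fingers measure 114 mm over their backs; the gripper's body (76 mm by 85 mm) begins 54 mm behind the grasp point. The pads swing forward as they close: fully open they stand 13 mm farther back than shut.
Start: joints at [69.912, 2.75, 5.684, 92.934, 0, 82.678], TCP at [0.116, 0.512, 0.231] pointing down, gripper open.
Joint ranges: [-166.93, 166.93], [-56.73, 111.36], [-69.38, 81.34], [-121.58, 131.49], [-85.45, 84.26], [-180, 180]. Speed limits (degrees/s): [159.86, 159.86, 180, 180, 180, 180].

### API

Orientations are given as a 3x3 rotation matrix whose columns are the frame's x, y, z axes.
In Python, from plant import ctrl gives the robot as it stands.
- The arm moves only by the shell command python3 -m creep 'ROWS' [FORCE]. ROWS is a JSON object of lists of equal length, an entry for each row: "rot": the turn, a rotation vector about the world's x, y, z in rad, a list of three; "slide": the shift along the world's x, y, z in mm, a list of three; "claw": the opening in per cent of the stroke, from 0 (shut) to 100 (fully open). A call has 1 to 12 rows; each row shifts and turns the pose as measured when the row begins; what a row does not reach is not made up. A row lasts 1/12 s, in which the tool goes at most 41.7 mm and 7.16 degrees, less where a joint would pass 70% of its speed; a pose out of reach is approached as far as the arm can. A call with a gripper value outside its range is refused whole. The fingers move at their own pace and stop on an object; FORCE is the grip in N (left out, the last holds). Time passes only in rows, so rows that do not move let the fingers close. It gives the time, the measured TCP pose, the force and the opening at its end, in the units of the state.
- ctrl.get_obs(): the state, without advancing time (a new reading comes with each control period).
- ctrl.snapshot(name): name is "scene" or "top" or "wrist"; returns a dict with "img" (420x560x3 uint8, blue, green, red), "range_z" (420x560 float32, m along the optical axis (not along the pixel's ray), 0 where there is no reading), "K" (3x3 intrinsics, pixels), "R" (3x3) and "t" (3): a world point X has camera coordinates R X + t. Camera axes: x right, y down, z forward; pixel columns grow to the right and rows downward; lengths in m; the calibration is good to about 2 mm. The wrist camera is an equidistant fisheye: a pixel r from the principal point sees the ray r / f radians off the axis. A picture is of the moment at which its call begins.
- ctrl.close_job(): hands the job in, once; it reports no verdict.
The state is a dict: "time": time; "qpos": joint angles; "joint_vel": joint speeds; "tau": joint torques, N m; "ee_pos": TCP position; "orientation": TCP orientation; "force": force on the tool from outside, world axes, zero at the start; "torque": the same for the moment, N m; "opening": finger opening in m.
Only numpy, scipy, OpenCV 4.12 (cv2) and the standard library are available. Lean on these libraries where they do the work, as an engineer would, in place of code of your own. Each camera call takes 0.05 s, during which the arm holds its last target. There are 200 camera calls.

## Working session

There is one attempt and no reset: what is moved stays moved. The work goes in short steps, Python scripts to look and compute and a shell command to move; the robot and the scene stay as the last step left them, time stands still between calls to the robot, and variables do not carry over. Pictures are saved under pics/ and viewed, about 8 in all and at most 12, crops included, and the job is handed in when it is done.

```bash
ls; mkdir -p pics; python3 - <<'E'
from plant import ctrl
import cv2,numpy as np,pickle
print(ctrl.grip_depth,ctrl.get_obs())
for n in("top","scene"):
    s=ctrl.snapshot(n); pickle.dump(s,open(f"pics/{n}.pkl","wb")); cv2.imwrite(f"pics/{n}0.png",s["img"]); print(n,s["K"].tolist(),s["R"].round(4).tolist(),s["t"].tolist())
E
```

```text
pics
-0.0187 {'time': 0.0, 'qpos': array([6.99116716e+01, 2.79286646e+00, 5.59087026e+00, 9.29345554e+01,
       2.88593770e-03, 8.26785003e+01]), 'joint_vel': array([ 0.07582799,  0.02740371, -0.01325411, -0.06742572, -0.00767672,
       -0.06249809]), 'tau': array([-1.59265492e-04, -3.38778698e+01,  3.20016396e+01,  2.03859340e-02,
       -2.40135632e-04, -4.21194429e-06]), 'ee_pos': array([0.11579025, 0.51143556, 0.23011092]), 'orientation': array([[-9.75277290e-01,  2.20982937e-01, -8.65883904e-04],
       [ 2.20984351e-01,  9.75274825e-01, -2.22098485e-03],
       [ 3.53675017e-04, -2.35742288e-03, -9.99997159e-01]]), 'force': array([-0.05129935, -0.32496485,  0.54261299]), 'torque': array([-0.02759771, -0.0244525 ,  0.01343198]), 'opening': 0.08530442312186366}
top [[435.2139484218808, 0.0, 277.1540312672504], [0.0, 435.2139484218808, 214.30135819766537], [0.0, 0.0, 1.0]] [[0.0149, -0.9999, -0.0011], [-0.99, -0.0146, -0.1402], [0.1402, 0.0031, -0.9901]] [0.013856516424673723, 0.528982340163623, 1.4252351035753792]
scene [[500.19066155430994, 0.0, 283.59948745923737], [0.0, 500.19066155430994, 212.98339561373186], [0.0, 0.0, 1.0]] [[0.6095, 0.7926, 0.0175], [0.5398, -0.3988, -0.7413], [-0.5806, 0.4613, -0.6709]] [-0.3454700541032739, -0.23166913897555305, 1.8802253578252035]
```

View pics/top0.png

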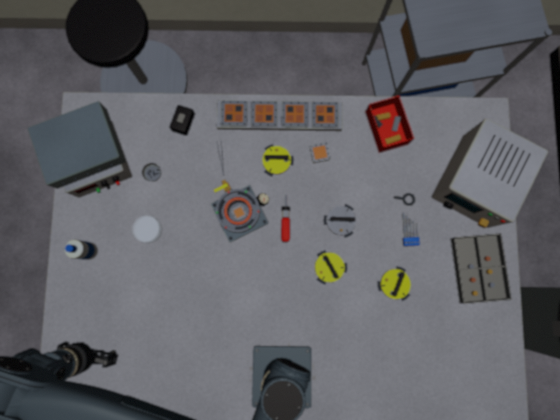

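View pics/scene0.png

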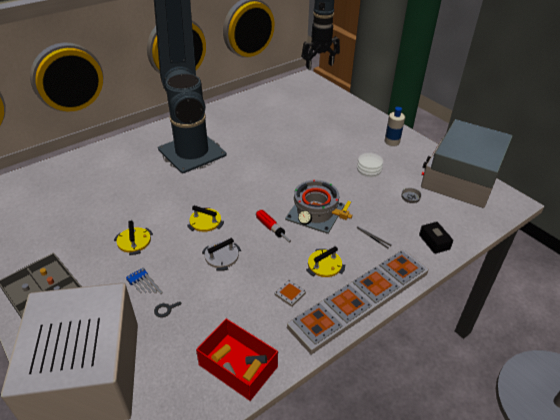

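Top view: the silver-grey lid is at about (341,220), with its bar roughly along image x. Its lookalikes are yellow discs at (277,160), (330,267) and (396,284). Only the (341,220) one is aluminium-coloured, so it fits. The chamber is at (239,213), with the yellow lever toward (222,187) and the gauge at (263,199). In the scene view the lid is at (222,252) and the chamber at (317,200).

```bash
cat > h.py <<'E'
import numpy as np,cv2,pickle
def ray(s,u,v,fish=False):
    K=s["K"];x=(u-K[0,2])/K[0,0];y=(v-K[1,2])/K[1,1]
    if fish:
        th=np.hypot(x,y);k=np.sin(th)/max(th,1e-9);d=np.array([x*k,y*k,np.cos(th)])
    else: d=np.array([x,y,1.])
    return -s["R"].T@s["t"], s["R"].T@d
def onplane(s,u,v,z,fish=False):
    c,d=ray(s,u,v,fish); return c+d*(z-c[2])/d[2]
def proj(s,X,fish=False):
    p=s["R"]@np.asarray(X)+s["t"]
    if not fish: q=s["K"]@p; return q[:2]/q[2]
    r=np.hypot(p[0],p[1]);th=np.arctan2(r,p[2]);K=s["K"]
    return np.array([K[0,2]+K[0,0]*th*p[0]/r,K[1,2]+K[1,1]*th*p[1]/r])
E
python3 - <<'E'
from h import *
from plant import ctrl
s=pickle.load(open("pics/top.pkl","rb"))
print("lid",onplane(s,341,220,.03),"handle ends",onplane(s,330,218,.05),onplane(s,354,219,.05))
print("chamber",onplane(s,239,212,.075),"lever",onplane(s,222,187,.07),"gauge",onplane(s,263,199,.07))
a=cv2.resize(s["img"][185:255,190:390],None,fx=4,fy=4,interpolation=cv2.INTER_CUBIC)
w=ctrl.snapshot("wrist");o=ctrl.get_obs()
R=o["orientation"];C=-w["R"].T@w["t"]
print("cam in tool",R.T@(C-o["ee_pos"]),(R.T@w["R"].T).round(3).tolist(),w["K"].tolist())
pickle.dump(w,open("pics/w.pkl","wb"))
im=cv2.resize(w["img"],(400,300)); c=np.zeros((580,800,3),np.uint8);c[:280]=a;c[280:580,:400]=im
cv2.imwrite("pics/crop.png",c)
E
```

```text
lid [ 0.51352988 -0.19372646  0.03      ] handle ends [ 0.51708873 -0.15428569  0.05      ] [ 0.5149136  -0.23406365  0.05      ]
chamber [0.52914363 0.14666911 0.075     ] lever [0.61276325 0.20575102 0.07      ] gauge [0.57440301 0.06908549 0.07      ]
cam in tool [ 0.06758635 -0.00091263 -0.14243827] [[0.0, -0.964, -0.266], [1.0, 0.0, -0.0], [0.0, -0.266, 0.964]] [[325.19226210127806, 0.0, 284.2436696166947], [0.0, 325.19226210127806, 207.75495562200481], [0.0, 0.0, 1.0]]
```

View pics/crop.png

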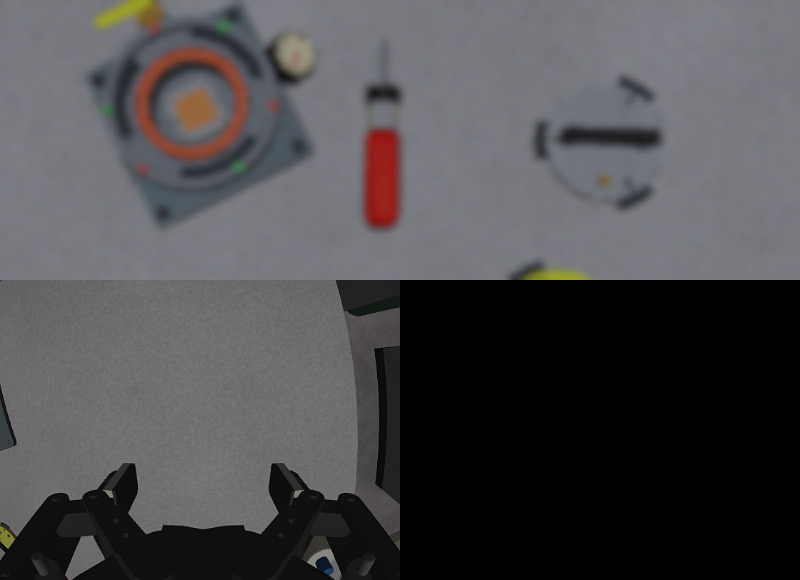

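The crop confirms it. The silver lid is at (606,137), with lugs at about (540,139), (636,87) and (636,198), and its bar runs along world y with a lug at the +y end, so lid yaw is about 90°. The chamber is at (192,105), with red dots at (155,28), (273,106) and (143,170), so its yaw is about 26-30°.

Plan: view the chamber at the insertion yaw (tool x at about 148°), view and grasp the lid at tool yaw 90°, then turn +58° and insert.

```bash
python3 -m creep '{"slide":[[30,-26.5,-1],[30,-26.5,-1],[30,-26.5,-1],[30,-26.5,-1],[30,-26.5,-1],[30,-26.5,-1],[30,-26.5,-1],[30,-26.5,-1],[30,-26.5,-1],[30,-26.5,-1],[30,-26.5,-1],[30,-26.5,-1]],"rot":[[0,0,-0.03],[0,0,-0.03],[0,0,-0.03],[0,0,-0.03],[0,0,-0.03],[0,0,-0.03],[0,0,-0.03],[0,0,-0.03],[0,0,-0.03],[0,0,-0.03],[0,0,-0.03],[0,0,-0.03]],"claw":[100,100,100,100,100,100,100,100,100,100,100,100]}'
```

```text
time: 1.15
ee_pos: [0.4789, 0.1818, 0.2125]
orientation: [[-0.836, 0.549, -0.007], [0.549, 0.836, -0.0], [0.006, -0.004, -1.0]]
force: [-0.3, 1.5, 0.1]
opening: 0.0855
```

```bash
python3 -m creep '{"slide":[[27,-18,0],[23,-16,0],[0,0,0],[0,0,0]],"rot":[[0,0,0],[0,0,0],[0,0,0],[0,0,0]],"claw":[100,100,100,100]}'; python3 - <<'E'
from h import *
from plant import ctrl
w=ctrl.snapshot("wrist");w["obs"]=ctrl.get_obs();pickle.dump(w,open("pics/wc.pkl","wb"));cv2.imwrite("pics/wc.png",w["img"])
print(w["obs"]["ee_pos"])
hsv=cv2.cvtColor(w["img"],cv2.COLOR_BGR2HSV)
for nm,m in(("red",cv2.inRange(hsv,(0,120,60),(6,255,255))|cv2.inRange(hsv,(172,120,60),(180,255,255))),("green",cv2.inRange(hsv,(45,100,50),(85,255,255)))):
    n,_,st,ce=cv2.connectedComponentsWithStats(m)
    for i in range(1,n):
        if 8<st[i,4]: print(nm,st[i,4],ce[i].round(1),onplane(w,*ce[i],.082,True).round(4), w["range_z"][int(ce[i][1]),int(ce[i][0])])
E
```

```text
time: 1.48
ee_pos: [0.5355, 0.1379, 0.2086]
orientation: [[-0.828, 0.56, -0.01], [0.56, 0.828, -0.003], [0.006, -0.008, -1.0]]
force: [-1.7, 0.7, 0.4]
opening: 0.0856
[0.53537805 0.13789414 0.20828493]
red 54 [298.2 111.5] [0.4783 0.188  0.082 ] 0.2580289
red 1102 [301.2 193.9] [0.5375 0.1517 0.082 ] 0.32869965
red 425 [299.1 189.6] [0.5333 0.1522 0.082 ] 0.3272896
red 1917 [153.9 217.5] [0.4803 0.0283 0.082 ] 0.3353404
red 44 [365.2 228. ] [0.5952 0.1823 0.082 ] 0.2829315
red 45 [233.7 230.6] [0.5319 0.084  0.082 ] 0.28525013
red 14 [248.2 267.3] [0.568  0.0737 0.082 ] 0.31343594
green 46 [360.3 140.2] [0.5265 0.2185 0.082 ] 0.26332143
green 51 [224.  166.8] [0.4814 0.1107 0.082 ] 0.26911634
green 38 [312.9 263.1] [0.5973 0.1254 0.082 ] 0.2919364
```

View pics/wc.png

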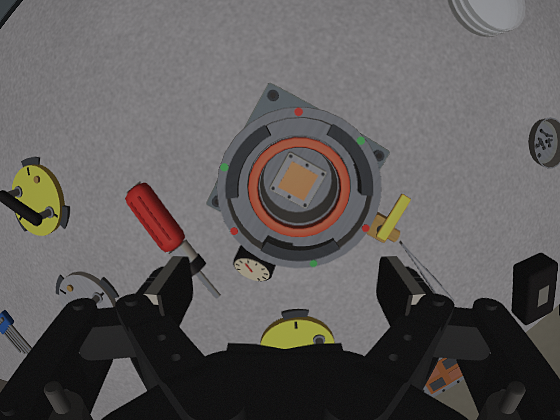

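The chamber is measured. The red and green dots both give a centre of (0.535, 0.1515), dot radius is 67.6 mm, and yaw is 27.2°, with the valve beside the dot at (365,228). Next is the lid.

```bash
python3 -m creep '{"slide":[[-2.3,-36,0],[-2.3,-36,-3],[-2.3,-36,-8],[-2.3,-36,-8],[-2.3,-36,-8],[-2.3,-36,-8],[-2.3,-36,-8],[-2.3,-36,-8],[-2,-30,-8],[0,0,0],[0,0,0],[0,0,0]],"rot":[[0,0,-0.12],[0,0,-0.12],[0,0,-0.12],[0,0,-0.12],[0,0,-0.12],[0,0,-0.12],[0,0,-0.12],[0,0,-0.12],[0,0,0],[0,0,0],[0,0,0],[0,0,0]],"claw":[100,100,100,100,100,100,100,100,100,100,100,100]}'; python3 - <<'E'
from h import *
from plant import ctrl
w=ctrl.snapshot("wrist");w["obs"]=ctrl.get_obs();pickle.dump(w,open("pics/wl.pkl","wb"));cv2.imwrite("pics/wl.png",w["img"])
print(w["obs"]["ee_pos"],proj(w,(.514,-.194,.012),True))
E
```

```text
time: 2.53
ee_pos: [0.5054, -0.1748, 0.1478]
orientation: [[0.005, 1.0, -0.005], [1.0, -0.005, 0.009], [0.009, -0.005, -1.0]]
force: [0.8, 0.6, 0.8]
opening: 0.0856
[ 0.50565346 -0.17434209  0.14805841] [295.18735419 218.63902479]
```

View pics/wl.png

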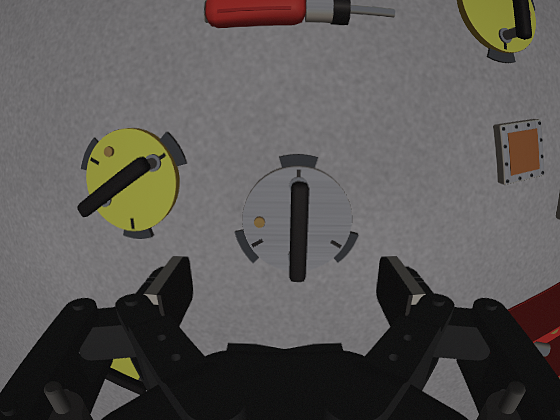

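The lid is centred near (298,216), with the bar running from (299,182) to (297,280), a lug at the top at (299,158) and the other two at (246,248) and (348,248). Now I'll measure the bar and lugs.

```bash
python3 - <<'E'
from h import *
w=pickle.load(open("pics/wl.pkl","rb"))
g=cv2.cvtColor(w["img"],cv2.COLOR_BGR2GRAY)
hgt=np.zeros(g.shape)
C=-w["R"].T@w["t"]
def P(u,v,z): return onplane(w,u,v,z,True)
# dark components
m=(g<70).astype(np.uint8); m[:145]=0;m[290:]=0;m[:,:225]=0;m[:,372:]=0
n,l,st,ce=cv2.connectedComponentsWithStats(m)
for i in range(1,n):
    if st[i,4]<60: continue
    ys,xs=np.where(l==i); print(i,st[i],ce[i].round(1))
    z=.051 if st[i,4]>1000 and abs(ce[i][0]-298)<15 and ce[i][1]>200 else .006
    q=np.array([P(x,y,z)[:2] for x,y in zip(xs,ys)],np.float32)*1000
    print(z,"mean",q.mean(0),cv2.minAreaRect(q))
    if z>.02:
        b=np.array([(np.median(xs[ys==y]),y) for y in range(195,270)])
        bb=np.array([P(*p,.051)[:2] for p in b]);f=np.polyfit(bb[:,1],bb[:,0],1);print("bar yaw",90-np.degrees(np.arctan(f[0])), "range",w["range_z"][230,298])
        print("proj",proj(w,(.51,-.19,.051),True))
E
```

```text
1 [256 154  62  30 465] [296.2 161.1]
0.006 mean [ 514.95337 -143.00363] ((505.00421142578125, -146.4572296142578), (58.243377685546875, 18.085346221923828), 14.492521286010742)
6 [ 288  181   21  101 1730] [298.3 230.6]
0.051 mean [ 515.43945 -192.66159] ((515.0066528320312, -194.49632263183594), (83.63042449951172, 14.55579948425293), 88.71551513671875)
bar yaw 88.56127071743992 range 0.2530661
proj [291.38780862 228.28345968]
9 [235 229  24  34 285] [245.4 245.5]
0.006 mean [ 467.2754 -222.3625] ((467.9559326171875, -222.68508911132812), (10.184696197509766, 35.31955337524414), 24.939407348632812)
10 [334 231  24  31 255] [346.5 246.2]
0.006 mean [ 563.32947 -223.65775] ((562.8209838867188, -224.07699584960938), (33.54249572753906, 9.705256462097168), 61.872283935546875)
```

Bar measured at 83.6 x 14.6 mm (should be 84 x 14), centre (515,-194.5), yaw 88.6°, and the lugs agree. Descending.

```bash
python3 -m creep '{"slide":[[4.5,-10,-20],[4.5,-10,-30],[0,0,-30],[0,0,-20],[0,0,-10],[0,0,0],[0,0,0]],"rot":[[-0.009,-0.005,-0.03],[0,0,0],[0,0,0],[0,0,0],[0,0,0],[0,0,0],[0,0,0]],"claw":[100,100,100,100,100,100,100]}' 40
```

```text
time: 3.17
ee_pos: [0.5205, -0.1838, 0.0418]
orientation: [[0.016, 1.0, 0.013], [1.0, -0.016, -0.003], [-0.003, 0.013, -1.0]]
force: [0.3, 0.1, -0.1]
opening: 0.0858
```

```bash
python3 -m creep '{"slide":[[-5.5,-10.5,-5],[0,0,0],[0,0,-6],[0,0,0]],"rot":[[0.003,0.013,-0.008],[0,0,0],[0,0,0],[0,0,0]],"claw":[100,100,100,100]}'
```

```text
time: 3.5
ee_pos: [0.5181, -0.1955, 0.0355]
orientation: [[0.022, 1.0, 0.006], [1.0, -0.022, -0.004], [-0.004, 0.006, -1.0]]
force: [-0.4, 0.2, 0.1]
opening: 0.0852
```

```bash
python3 -m creep '{"slide":[[-3,1,-10],[0,0,0],[0,0,0]],"rot":[[0,0.006,0],[0,0,0],[0,0,0]],"claw":[100,100,100]}'
```

```text
time: 3.75
ee_pos: [0.5164, -0.1958, 0.0265]
orientation: [[0.023, 1.0, 0.003], [1.0, -0.023, -0.006], [-0.005, 0.004, -1.0]]
force: [0.2, 0.0, 1.1]
opening: 0.0856
```

```bash
python3 -m creep '{"slide":[[-1,1,0],[0,0,0],[0,0,0],[0,0,0],[0,0,0],[0,0,0],[0,0,0],[0,0,0]],"rot":[[0,0,0],[0,0,0],[0,0,0],[0,0,0],[0,0,0],[0,0,0],[0,0,0],[0,0,0]],"claw":[0,0,0,0,0,0,0,0]}' 110
```

```text
time: 4.42
ee_pos: [0.5154, -0.1945, 0.0268]
orientation: [[0.023, 1.0, 0.004], [1.0, -0.023, -0.005], [-0.005, 0.004, -1.0]]
force: [0.4, -0.7, -0.6]
opening: 0.0123
```

Gripped. Lifting, turning +58.5° and carrying the lid over the collar.

```bash
python3 -m creep '{"slide":[[0,0,20],[0,0,35],[0,20,35],[2,36,22],[2,36,5],[2,36,0],[2,36,0],[2,36,0],[2,36,0],[2,36,0],[2,25,0],[0,0,0]],"rot":[[0,0,0],[0,0,0],[0,0,0.1],[0,0,0.1],[0,0,0.1],[0,0,0.1],[0,0,0.1],[0,0,0.1],[0,0,0.1],[0,0,0.1],[0,0,0.1],[0,0,0]],"claw":[0,0,0,0,0,0,0,0,0,0,0,0]}'
```

```text
time: 5.42
ee_pos: [0.5227, 0.1158, 0.1393]
orientation: [[-0.792, 0.611, -0.005], [0.611, 0.792, -0.007], [-0.0, -0.008, -1.0]]
force: [-0.5, -0.5, -2.5]
opening: 0.0119
```

```bash
python3 -m creep '{"slide":[[6,16,0],[6,16,0],[0,0,0],[0,0,0]],"rot":[[0.007,-0.005,0.04],[0,0,0.04],[0,0,0],[0,0,0]],"claw":[0,0,0,0]}'; python3 - <<'E'
from h import *
from plant import ctrl
w=ctrl.snapshot("wrist");w["obs"]=ctrl.get_obs();pickle.dump(w,open("pics/wi.pkl","wb"));cv2.imwrite("pics/wi.png",w["img"])
E
```

```text
time: 5.75
ee_pos: [0.532, 0.1501, 0.1353]
orientation: [[-0.841, 0.541, -0.007], [0.541, 0.841, -0.002], [0.004, -0.006, -1.0]]
force: [0.2, 0.5, -3.0]
opening: 0.0123
```

View pics/wi.png

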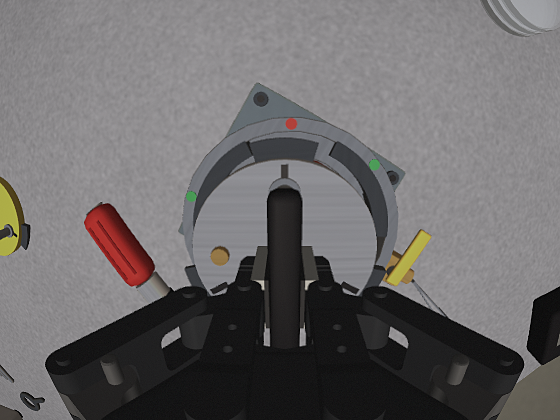

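The lid is held level and the leading lug (284,150) points at the red dot (291,124). I'll centre it and go down to just above the rim.

```bash
python3 -m creep '{"slide":[[3,1.5,-5],[0,0,0],[0,0,-10],[0,0,0],[0,0,0]],"rot":[[0.002,-0.007,0],[0,0,0],[0,0,0],[0,0,0],[0,0,0]],"claw":[0,0,0,0,0]}'
```

```text
time: 6.22
ee_pos: [0.5343, 0.1478, 0.1174]
orientation: [[-0.837, 0.547, -0.002], [0.547, 0.837, -0.002], [0.001, -0.002, -1.0]]
force: [-0.4, 0.0, -2.8]
opening: 0.0123
```

```bash
python3 -m creep '{"slide":[[1,4,-3],[0,0,-3]],"rot":[[0,0,0.003],[0,0,0]],"claw":[0,0]}'
```

```text
time: 6.38
ee_pos: [0.5354, 0.1513, 0.1112]
orientation: [[-0.838, 0.545, -0.002], [0.545, 0.838, -0.001], [0.001, -0.002, -1.0]]
force: [-0.2, -0.1, -2.7]
opening: 0.0119
```

Centred within 0.4 mm, so lower it in.

```bash
python3 -m creep '{"slide":[[0,0.3,-5],[0,0.2,-4],[0,0.2,-3]],"rot":[[0,0,0],[0,0,0],[0,0,0]],"claw":[0,0,0]}'
```

```text
time: 6.63
ee_pos: [0.5357, 0.1522, 0.0982]
orientation: [[-0.838, 0.545, -0.001], [0.545, 0.838, -0.001], [-0.0, -0.002, -1.0]]
force: [0.4, -0.2, -3.0]
opening: 0.0118
```

```bash
python3 -m creep '{"slide":[[-0.5,-0.6,-1.5],[0,0,-1.5]],"rot":[[0,0,0],[0,0,0]],"claw":[0,0]}'
```

```text
time: 6.8
ee_pos: [0.5351, 0.152, 0.0949]
orientation: [[-0.839, 0.545, -0.001], [0.545, 0.839, -0.001], [0.0, -0.001, -1.0]]
force: [-2.2, -0.2, 2.9]
opening: 0.0118
```

Seated on the seal: about 6 N of seal load, underside at about 68 mm. Twist the free portion.

```bash
python3 -m creep '{"slide":[[0,-0.3,0],[0,0,0],[0,0,0]],"rot":[[0,0,-0.1],[0,0,-0.1],[0,0,-0.1]],"claw":[0,0,0]}'
```

```text
time: 7.05
ee_pos: [0.5364, 0.152, 0.0966]
orientation: [[-0.632, 0.775, 0.003], [0.775, 0.632, -0.001], [-0.002, 0.002, -1.0]]
force: [-1.1, -0.1, -6.9]
opening: 0.0123
```

```bash
python3 -m creep '{"slide":[[-1,0,-2],[0,0,-0.5],[0,0,-0.5]],"rot":[[0,0,0],[0,0,-0.08],[0,0,-0.08]],"claw":[0,0,0]}' 120
```

```text
time: 7.3
ee_pos: [0.5369, 0.1521, 0.0956]
orientation: [[-0.5, 0.866, 0.007], [0.866, 0.5, -0.002], [-0.005, 0.005, -1.0]]
force: [0.0, 0.2, -1.6]
opening: 0.0119
```

```bash
python3 -m creep '{"slide":[[-1.5,-0.5,-0.8],[-0.5,0,-0.7],[-0.5,0,-0.7]],"rot":[[0.002,0.007,-0.08],[0,0.002,-0.08],[0,0.002,-0.08]],"claw":[0,0,0]}'
```

```text
time: 7.55
ee_pos: [0.5348, 0.1528, 0.0944]
orientation: [[-0.279, 0.96, -0.002], [0.96, 0.279, 0.002], [0.003, -0.001, -1.0]]
force: [-0.8, 1.2, -1.1]
opening: 0.0119
```

```bash
python3 -m creep '{"slide":[[-0.3,-1,-0.7],[-0.3,0,-0.5],[0,0,-0.3],[0,0,0]],"rot":[[0,0,-0.08],[0,0,-0.08],[0,0,-0.08],[0,0,-0.08]],"claw":[0,0,0,0]}'; python3 -c "
from plant import ctrl
o=ctrl.get_obs();print(o['torque'],o['force'])"
```

```text
time: 7.88
ee_pos: [0.5352, 0.1538, 0.0935]
orientation: [[0.019, 1.0, 0.004], [1.0, -0.019, 0.003], [0.004, 0.004, -1.0]]
force: [-0.1, -2.9, -0.9]
opening: 0.0117
[-0.6880312   0.10970891  3.89725598] [-0.14638747 -2.93332371 -0.94048887]
```

The stop is reached: the wrist reads 3.9 N m and the tool is about 8° past the nominal stop, so the bar has flexed or slipped in the pads. Ease off the torque and open slowly.

```bash
python3 -m creep '{"slide":[[0,-1,0],[0,0,0],[0,0,0],[0,0,0],[0,0,0],[0,0,0]],"rot":[[0,0,0.07],[0,0,0],[0,0,0],[0,0,0],[0,0,0],[0,0,0]],"claw":[0,20,50,100,100,100]}'; python3 -c "
from plant import ctrl
o=ctrl.get_obs();print(o['torque'])"
```

```text
time: 8.38
ee_pos: [0.5365, 0.1539, 0.0953]
orientation: [[-0.064, 0.998, 0.008], [0.998, 0.064, 0.004], [0.004, 0.008, -1.0]]
force: [-0.1, 0.3, 0.2]
opening: 0.0648
[0.00295214 0.06958117 0.01738847]
```

```bash
python3 -m creep '{"slide":[[0,0,0],[0,0,10],[0,0,30],[0,-5,35],[0,-10,35],[0,0,0],[0,0,0],[0,0,0]],"rot":[[0,0,0],[0,0,0],[0,0,0],[0.004,0.008,0],[0,0,0],[0,0,0],[0,0,0],[0,0,0]],"claw":[100,100,100,100,100,100,100,100]}'; python3 - <<'E'
from h import *
from plant import ctrl
w=ctrl.snapshot("wrist");w["obs"]=ctrl.get_obs();pickle.dump(w,open("pics/wf.pkl","wb"));cv2.imwrite("pics/wf.png",w["img"])
g=cv2.cvtColor(w["img"],cv2.COLOR_BGR2GRAY);hsv=cv2.cvtColor(w["img"],cv2.COLOR_BGR2HSV)
for nm,m in(("red",cv2.inRange(hsv,(0,120,60),(6,255,255))|cv2.inRange(hsv,(172,120,60),(180,255,255))),("green",cv2.inRange(hsv,(45,100,50),(85,255,255)))):
    n,_,st,ce=cv2.connectedComponentsWithStats(m)
    for i in range(1,n):
        if 8<st[i,4]<200: print(nm,st[i,4],ce[i].round(1),onplane(w,*ce[i],.082,True).round(4))
E
```

```text
time: 9.05
ee_pos: [0.5349, 0.1371, 0.2136]
orientation: [[-0.06, 0.998, 0.001], [0.998, 0.06, 0.008], [0.008, 0.002, -1.0]]
force: [-0.1, 0.0, -0.1]
opening: 0.0854
red 49 [221.4 137.1] [0.478  0.1878 0.082 ]
red 50 [357.8 151.7] [0.595  0.1826 0.082 ]
red 41 [277.8 255. ] [0.5318 0.0839 0.082 ]
red 23 [319.7 265.5] [0.5715 0.0754 0.082 ]
green 52 [280.5 103.5] [0.5265 0.2185 0.082 ]
green 41 [353.4 215.9] [0.5972 0.1253 0.082 ]
green 41 [223.2 224. ] [0.4813 0.1107 0.082 ]
```

View pics/wf.png

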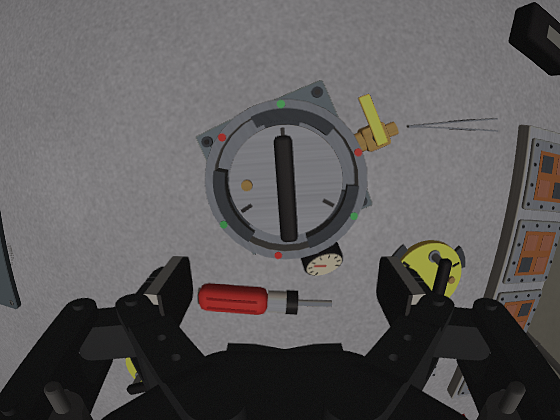

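The lid is in the collar and its bar's top end (282,137) points to the green stop dot at (280,103). Now its yaw and height.

```bash
python3 - <<'E'
from h import *
w=pickle.load(open("pics/wf.pkl","rb"))
g=cv2.cvtColor(w["img"],cv2.COLOR_BGR2GRAY)
m=(g<60).astype(np.uint8);k=np.zeros_like(m);k[134:244,265:305]=m[134:244,265:305]
n,l,st,ce=cv2.connectedComponentsWithStats(k);i=1+st[1:,4].argmax();ys,xs=np.where(l==i)
q=np.array([onplane(w,x,y,.1177,True)[:2] for x,y in zip(xs,ys)],np.float32)*1000
print(st[i],cv2.minAreaRect(q))
b=np.array([onplane(w,np.median(xs[ys==y]),y,.1177,True)[:2] for y in range(145,232)])
f=np.polyfit(b[:,1],b[:,0],1);print("yaw",90-np.degrees(np.arctan(f[0])))
def height(s,u,v):
    c,d=ray(s,u,v,True); d=d/(s["R"]@d)[2]; return (c+d*s["range_z"][v,u])[2]
# disc top heights and collar rim heights
for u,v in((310,165),(310,190),(262,205),(262,170),(320,180),(255,195)): print("disc",round(height(w,u,v)*1e3,1))
for u,v in((280,108),(360,185),(212,180),(250,245)): print("rim",round(height(w,u,v)*1e3,1))
E
```

```text
[ 274  134   24  108 1876] ((534.604736328125, 152.89080810546875), (13.459880828857422, 83.13960266113281), 7.163053035736084)
yaw 97.13537649220794
disc 79.3
disc 79.5
disc 78.7
disc 77.3
disc 77.9
disc 77.2
rim 82.2
rim 82.1
rim 82.8
rim 81.6
```

Yaw reads 97.1° against 97.2° at the stop. Disc top averages 78.3 mm (78.7 expected) with the rim at 82. The robot is clear, so hand in.

```bash
python3 -c "
from plant import ctrl
print(ctrl.close_job(), ctrl.get_obs()['time'])"
```

```text
the job is handed in; nothing more can be done
the job is handed in; nothing more can be done
```

The lid is closed on the chamber. I set the silver lid level into the collar with its lugs in the gaps, twisted it clockwise to the stop, released it and backed the arm off. I handed the job in at about 9 s of the 38 s allowed.

**Last checks:**
- **Twist:** the lid's yaw is 97.1°, against 97.2° at the stop.
- **Height:** the disc's top averages 78.3 mm, with single readings from 77.2 to 79.5 mm. Fully tight should give 78.7 mm, so this fits within the noise.
- **Centring:** the bar's centre came out about 1.4 mm off the collar's centre in y, within the camera's 2 mm calibration.
- **Robot clear:** the gripper is open, about 10 cm above the lid, with near-zero wrist force.

**One thing off plan:** at the stop, the tool went about 8° past the lid's final angle and the wrist read 3.9 N m. The bar flexed or slipped in the pads, so I eased off before letting go. I did not measure the bystanders' positions afterwards. I saw none disturbed in the final wrist picture, which shows only some of them, and the arm touched only the lid.

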